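# Release the ratchet and wind the organiser tray home

## Task

Put the pulled-out tray of the organiser unit away: swing the ratchet pawl well clear of the red wheel's teeth, wind the wheel backward (clockwise from above) by its crank knob until you feel the tray press snugly on the springy buffer inside, firm but not forced, and then swing the pawl gently back until its nose rests against the teeth again, leaving the tray touching the buffer. Work only by the pawl's post and the crank knob: do not push the tray itself, never force the wheel against the engaged pawl, and leave the other things where they are.

Things in the scene. Friction and masses are not known exactly. Their poses are not given: they have to be found in the camera images.
- unit: White organiser unit, fixed, 300 (x) x 250 (y) x 100 high mm, open at the front (-x, towards the robot). Origin at the centre of its underside. It carries on its top a toothed wheel lying flat, with crank knob, and a pawl; its rear 100 mm carries loose things.
- tray: Blue plastic tray that slides in and out of the unit along the unit's x; its front panel starts 65 mm proud of the unit's front. Origin at the bottom middle of the front panel's outer face. It is geared to the wheel: 30 mm of travel inward per radian of backward (clockwise) turning. Must not be touched.
- tongue: Sprung steel tongue (3 N/mm, 9 mm travel) at the tray's rear, inside the unit, origin at its tip. Moving in, it meets a buffer that is out of sight, adjustable and not measured: after 48 to 62 mm of travel (1.6 to 2.07 rad of the wheel), leaving the tray's front 3 to 17 mm proud or a little less. Snug means 4 to 16 N at the tongue; over 16 N is forced.
- wheel (a joint): Turning of the wheel, rad: 0 at the start, grows as it is wound backward (clockwise seen from above, tray inward). The wheel is red with 12 steel saw teeth, 116 mm across the tips, 12 mm thick, its upper face at 116 mm height. With the pawl engaged it is locked against backward turning after about 1 mm of play. Pressing the pawl hard on a tooth ramp turns it forward.
- wheel_axis (a point): Point on the wheel's upright axis, at 145 mm height (29 mm above the wheel's upper face).
- crank (a point): Point on the axis of the black upright crank knob, at 145 mm height, for gripping: a cylinder 18 mm across, 116 to 164 mm height, free to spin, 42 mm from the wheel's axis. Turning force here = 0.71 x tongue force + about 5 N of steady friction; the friction keeps the tongue lightly pressed on the buffer after letting go.
- pawl (a joint): Swing of the yellow pawl, rad: 0 engaged (start), grows as it swings off the wheel, clockwise from above; end stop 0.70. Above 0.15 the nose is clear of the tooth tips; well clear is over 0.25. Stays where left (stiff hinge, 0.5 N at the post). Swung back it drops into a gap (down to 0) or rests on a tooth ramp or tip (up to 0.15); both are engaged.
- pawl_post (a point): Point on the axis of the pawl's black upright post, at 145 mm height, for gripping. The post is a cylinder 16 mm across, 114 to 162 mm height, 68 mm from the pivot.
- pawl_pivot (a point): Point on the pawl's upright hinge axis, at 145 mm height.
- pawl_nose: Steel roller nose of the pawl, an upright pin 8 mm across and 12 mm high, origin at the centre of its lower end. It locks the wheel; more than 20 N on it counts as forcing.
- paperweight: Green glass dome, 62 mm across and 38 mm high, loose on the rear of the unit's top; bystander.
- jar: Amber glass jar with metal lid, 48 mm across and 55 mm high, loose on the rear of the unit's top; bystander.
- mug: Blue ceramic mug, 84 mm across and 95 mm high; bystander.
- tape_dispenser: Stainless steel tape dispenser, 130 x 55 x 84 mm; bystander.
- shoe_horn: Green plastic shoe horn, 195 mm long, lying flat; bystander.
- hanger: Folded aluminium hanger, about 260 x 75 mm, lying flat; bystander.

How it is judged:
By the outcome, as a careful person would: the job done as asked, in the order asked, and still so for the second after the job is handed in, with the robot touching nothing.
It also fails if it takes over 72 s, if anything falls off the work surface, if the arm or the gripper's body presses on something with over 40 N, if the wrist force passes 120 N, or if a joint passes its speed limit or range.

## Robot

A 6-joint arm with a two-finger parallel gripper is mounted at the origin on the work surface. World frame = base frame: x ahead of the robot, y to its left, z up, the work surface at z = 0. Lengths are in m, angles in rad, forces in N, time in s.
With the tool pointing down it reaches from about 0.35 to 0.775 m from the base axis. Payload 5.5 kg.
Tool frame: the origin (TCP) lies at the very end of the fingers, on their centre line; the grasp point (between the pads) lies 19 mm behind it (hold_point_z is the distance from the TCP to the grasp point, in m); z points along the fingers, y is the line along which they close (so a half turn about z gives the same grasp; the last joint's range is limited). The gripper opens to 85 mm and grips with 20 to 120 N. Pads are 22 mm wide; open, the fingers measure 114 mm over their backs; the gripper's body (76 mm by 85 mm) begins 54 mm behind the grasp point. The pads swing forward as they close: fully open they stand 13 mm farther back than shut.
Start: joints at [-1.487, 0.313, 0.046, 1.304, 0, 1.431], TCP at [0.128, -0.561, 0.231] pointing down, gripper open.
Joint ranges: [-2.76, 2.76], [-0.86, 1.69], [-1.03, 1.26], [-2.2, 2.34], [-1.47, 1.5], [-3.14, 3.14]. Speed limits (rad/s): [2.57, 2.57, 3.14, 3.14, 3.14, 3.14].

## Interface

Orientations are given as [roll, pitch, yaw] about the fixed x, y, z axes, in that order (R = Rz(yaw) Ry(pitch) Rx(roll)).
In Python, from station import reach, move_l, move_j, let_go, close, hold, solve_ik, camera, IKError, job_done, search_frame, outline_of, read_t, read_joints, read_dq, read_joint_torque, read_ee_pos, read_tool_rot, read_wrist_force, read_torque, read_finger_gap, read_grip_force, hold_point_z gives the robot as it stands. The module is installed in compiled form; this text tells all that it offers. Calls block until the motion is done:
- reach(position, orientation): joint-space move of the TCP to a pose.
- move_l(position, orientation=None, speed=0.15): straight line of the TCP; orientation=None keeps the orientation; speed is the mean speed in m/s.
- move_j(angles): joint-space move.
- let_go() and close(f_grip=None): open the fingers fully, or close them until they stop; f_grip is the grip in N (None keeps the last).
- hold(seconds).
- solve_ik(position, orientation): joint angles nearest the present ones, or None.
- camera(name): name is "scene" or "top"; returns a dict with "frame" (480x640x3 uint8, red, green, blue), "fx", "fy", "cx", "cy" (pixels), "dist" ([k1, k2, p1, p2, k3] as OpenCV has them; the pictures are not rectified), "rvec" (rotation vector, rad) and "tvec" (3), from world to camera coordinates, as OpenCV has them. Camera axes: x right, y down, z forward; pixel columns grow to the right and rows downward; lengths in m; the calibration is good to about 2 mm. A picture is of the moment at which its call begins. There is no depth.
A pose or a line that the arm cannot do raises IKError and nothing moves.
- job_done(): hands the job in; it is judged then, once.
Trained networks look in a picture, given as the dict that the camera call returned (one of the last four; its "shot" number tells which), for a name from the list of things; names that differ only in an ending like _2 or _b are one class to them, and where a whole thing is asked for, a point or a joint stands for the part that bears it (a point fixed in the world has none). Each returns a list of dicts, best first, with "conf" (0 to 1); they miss things now and then, are a little off and sometimes report something else, mostly with a low value. They report only what shows in the picture. A call takes as long as a camera call.
- search_frame(picture, label): "position" ([x, y, z] in m, in the coordinates of the camera as it stood for that picture, good to about 4 mm: the middle of the surface that is visible of it).
- outline_of(picture, label): "pixels" (480x640 bool, what is visible of it).
Readings, each from a call of its own:
- read_t(): time.
- read_joints(): joint angles.
- read_dq(): joint speeds.
- read_joint_torque(): joint torques, N m.
- read_ee_pos(): TCP position.
- read_tool_rot(): TCP orientation.
- read_wrist_force(): force on the tool from outside, world axes, zero at the start.
- read_torque(): the same for the moment, N m.
- read_finger_gap(): opening from 0.0 (shut) to 1.0 (fully open).
- read_grip_force(): force on a finger pad.
Only numpy, scipy, OpenCV 4.12 (cv2) and the standard library are available. Lean on these libraries where they do the work, as an engineer would, in place of code of your own. Each camera call takes 0.05 s, during which the arm holds its last target. There are 200 camera calls.

## Working session

There is one attempt and no reset: what is moved stays moved. The work goes in short steps, each a Python script; the robot and the scene stay as the last script left them, time stands still between calls to the robot, and variables do not carry over. Pictures are saved under pics/ and viewed, at most 10 in all, crops included, and the job is handed in when it is done.

```bash
mkdir -p pics
cat > h.py <<'E'
import numpy as np, cv2
from station import *
def K(c): return np.array([[c['fx'],0,c['cx']],[0,c['fy'],c['cy']],[0,0,1.]])
def RT(c): return cv2.Rodrigues(np.array(c['rvec'],float))[0], np.array(c['tvec'],float).ravel()
def world(c,p):
    R,t=RT(c); return R.T@(np.array(p)-t)
def ray_z(c,u,v,z):
    R,t=RT(c); n=cv2.undistortPoints(np.array([[[u,v]]],float),K(c),np.array(c['dist'],float)).ravel()
    d=R.T@np.array([n[0],n[1],1]); o=-R.T@t; return o+d*(z-o[2])/d[2]
def proj(c,P):
    return cv2.projectPoints(np.array(P,float).reshape(-1,3),np.array(c['rvec'],float),np.array(c['tvec'],float),K(c),np.array(c['dist'],float))[0].reshape(-1,2)
def save(c,n): cv2.imwrite('pics/'+n,c['frame'][:,:,::-1])
E
python3 - <<'E'
from h import *
np.set_printoptions(precision=4,suppress=True)
print(hold_point_z if not callable(hold_point_z) else hold_point_z(), read_tool_rot())
for n in('scene','top'):
    c=camera(n); save(c,n+'1.png'); R,t=RT(c); print(n,-R.T@t)
    for l in('unit','tray','wheel','wheel_axis','crank','pawl','pawl_post','pawl_pivot','pawl_nose','paperweight','jar','mug','tape_dispenser'):
        try:
            r=search_frame(c,l); print(l,[(round(d['conf'],2),world(c,d['position'])) for d in r[:2]])
        except Exception as e: print(l,e)
print(read_t())
E
```

```text
0.0187 [-3.1398 -0.0003  0.2238]
scene [ 1.2505 -1.0865  1.0595]
unit [(0.82, array([ 0.552 , -0.1089,  0.0956]))]
tray [(0.65, array([ 0.353 , -0.1038,  0.0558]))]
wheel [(0.96, array([ 0.5166, -0.0243,  0.1123]))]
wheel_axis [(0.88, array([ 0.5177, -0.0226,  0.1102]))]
crank []
pawl [(0.53, array([ 0.5152, -0.0932,  0.1181])), (0.35, array([ 0.3568, -0.4113,  0.0085]))]
pawl_post [(0.72, array([ 0.5194, -0.0954,  0.1096]))]
pawl_pivot [(0.64, array([ 0.5167, -0.094 ,  0.1182]))]
pawl_nose [(0.39, array([0.407 , 0.3763, 0.0611])), (0.28, array([ 0.5168, -0.093 ,  0.1123]))]
paperweight [(0.82, array([ 0.6825, -0.1129,  0.1257]))]
jar [(0.61, array([0.652 , 0.0421, 0.1374])), (0.4, array([ 0.5172, -0.093 ,  0.1125]))]
mug [(0.86, array([0.4074, 0.376 , 0.0629]))]
tape_dispenser [(0.7, array([0.6246, 0.4113, 0.0302]))]
top [0.3456 0.0004 1.1201]
unit [(0.86, array([ 0.5032, -0.0412,  0.1033]))]
tray [(0.67, array([ 0.3711, -0.066 ,  0.013 ]))]
wheel []
wheel_axis [(0.67, array([ 0.5089, -0.0166,  0.1146]))]
crank [(0.69, array([ 0.5101, -0.0122,  0.116 ]))]
pawl [(0.85, array([ 0.5049, -0.0819,  0.1149]))]
pawl_post [(0.7, array([ 0.5033, -0.079 ,  0.1088])), (0.48, array([ 0.5123, -0.0133,  0.1163]))]
pawl_pivot [(0.76, array([ 0.5041, -0.0867,  0.1104]))]
pawl_nose []
paperweight [(0.62, array([ 0.6685, -0.0988,  0.13  ]))]
jar [(0.84, array([0.638 , 0.0619, 0.1537]))]
mug [(0.77, array([0.3984, 0.4143, 0.0433]))]
tape_dispenser [(0.88, array([0.6021, 0.4236, 0.0346]))]
1.4
```

Run:
```python
import cv2
a=cv2.imread('pics/top1.png'); b=cv2.imread('pics/scene1.png')
from h import *
c=camera('top'); s=camera('scene')
p=proj(c,[.5,-.05,.12])[0]; q=proj(s,[.5,-.05,.12])[0]; print(p,q)
def crop(im,p,w,h,k):
    x,y=int(p[0]-w/2),int(p[1]-h/2); x=max(0,x);y=max(0,y);print(x,y); return cv2.resize(im[y:y+h,x:x+w],None,fx=k,fy=k,interpolation=2)
cv2.imwrite('pics/tc.png',crop(a,p,200,150,4)); cv2.imwrite('pics/sc.png',crop(b,q,200,150,4))
```

```text
[346.63237268 252.64898704] [292.23945614 237.87251011]
246 177
192 162
```

View pics/tc.png

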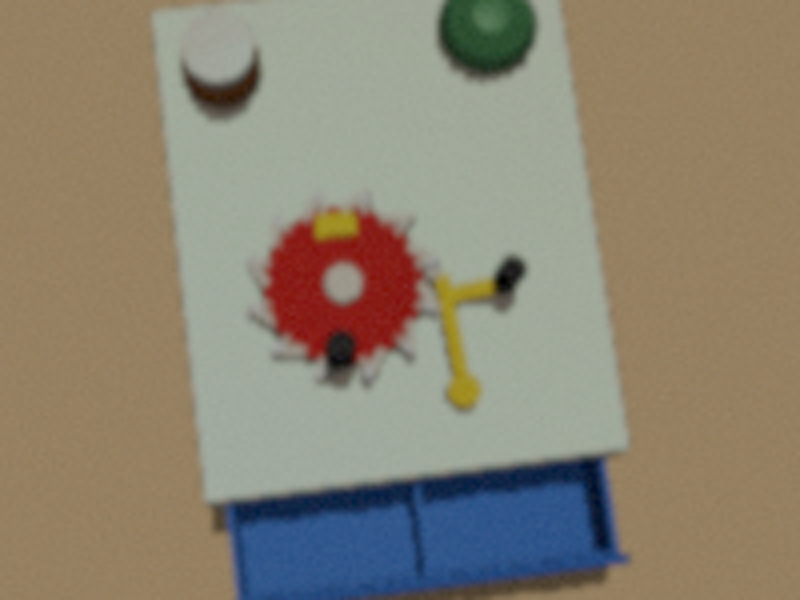

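View pics/sc.png

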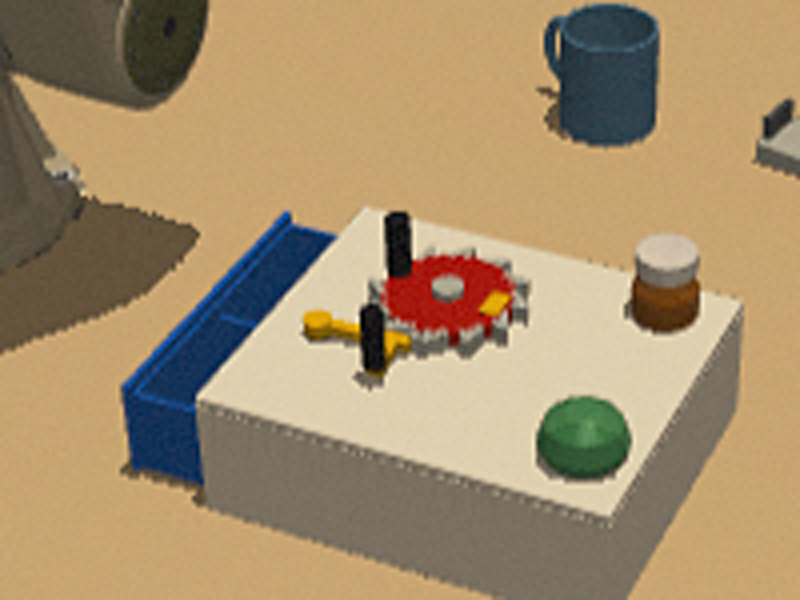

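View pics/scene1.png

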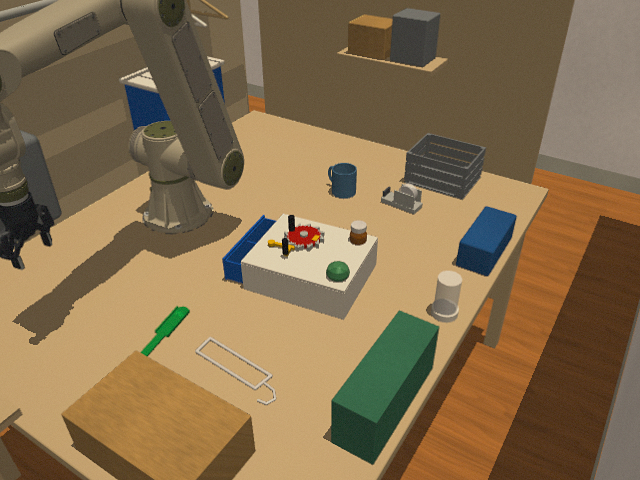

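The top crop shows the wheel hub at crop (343,283), the crank knob from its top at (341,342) to its base at (341,367), the post from top (512,266) to base (502,290), and the pivot at (463,391). The scene crop agrees: hub (448,287), knob top (397,217), post top (372,310), pivot (318,322).

Run:
```python
from h import *
np.set_printoptions(precision=4,suppress=True)
c=camera('top'); s=camera('scene')
T=lambda x,y:(246+x/4,177+y/4); S=lambda x,y:(192+x/4,162+y/4)
def tri(pt,ps):
    def ln(c,p):
        a=ray_z(c,*p,0.);b=ray_z(c,*p,.2);d=(b-a)/np.linalg.norm(b-a);return a,d
    A=np.zeros((3,3));B=np.zeros(3)
    L=[ln(c,pt),ln(s,ps)]
    for a,d in L: P=np.eye(3)-np.outer(d,d);A+=P;B+=P@a
    x=np.linalg.solve(A,B); return x,[np.linalg.norm((np.eye(3)-np.outer(d,d))@(x-a)) for a,d in L]
for n,pt,ps,z in[('hub',T(343,283),S(448,287),.118),('cranktop',T(341,342),S(397,217),.164),('crankbase',T(341,367),S(398,275),.116),('posttop',T(512,266),S(372,311),.162),('postbase',T(502,292),S(373,370),.114),('pivot',T(463,391),S(318,322),.118)]:
    print(n,'top',ray_z(c,*pt,z)[:2],'scene',ray_z(s,*ps,z)[:2],'tri',tri(pt,ps))
for l,nz in(('crank',.145),('pawl_post',.14),('wheel',.116),('pawl',.116)):
    for q in(c,s):
        r=outline_of(q,l)
        for d in r[:1]:
            v,u=np.nonzero(d['pixels']); print(l,round(d['conf'],2),len(u),u.min(),u.max(),v.min(),v.max(),ray_z(q,(u.min()+u.max())/2,(v.min()+v.max())/2,nz))
print([ray_z(c,*T(*p),.1)[:2] for p in((205,503),(628,445),(153,10))])
print(read_t())
```

```text
hub top [ 0.5112 -0.0153] scene [ 0.5153 -0.0146] tri (array([ 0.5129, -0.0142,  0.1164]), [np.float64(0.0018230700197549878), np.float64(0.0018230700197550825)])
cranktop top [ 0.4706 -0.014 ] scene [ 0.4757 -0.0167] tri (array([ 0.4719, -0.0134,  0.1605]), [np.float64(0.0011271165875852355), np.float64(0.0011271165875852264)])
crankbase top [ 0.4623 -0.015 ] scene [ 0.4759 -0.0188] tri (array([ 0.4664, -0.0126,  0.1079]), [np.float64(0.004051824442968031), np.float64(0.004051824442968)])
posttop top [ 0.5153 -0.1089] scene [ 0.5221 -0.1132] tri (array([ 0.5172, -0.1086,  0.157 ]), [np.float64(0.0012360680959417716), np.float64(0.00123606809594176)])
postbase top [ 0.5083 -0.1084] scene [ 0.5217 -0.1149] tri (array([ 0.5122, -0.1075,  0.1047]), [np.float64(0.003106947390694735), np.float64(0.0031069473906948043)])
pivot top [ 0.4495 -0.0855] scene [ 0.4622 -0.0952] tri (array([ 0.452 , -0.0852,  0.1074]), [np.float64(0.0018108954466750267), np.float64(0.0018108954466749864)])
crank 0.93 1569 308 354 225 270 [ 0.5073 -0.0132  0.145 ]
crank 0.78 869 283 322 215 249 [ 0.5285 -0.0407  0.145 ]
pawl_post 0.62 305 352 377 240 278 [ 0.4831 -0.0897  0.14  ]
pawl_post 0.5 279 268 296 237 256 [ 0.5147 -0.118   0.14  ]
wheel 0.63 1617 308 355 225 271 [ 0.5109 -0.0148  0.116 ]
wheel 0.82 829 284 323 215 249 [ 0.508  -0.0061  0.116 ]
pawl 0.6 321 352 377 240 278 [ 0.4865 -0.0919  0.116 ]
pawl 0.57 206 268 295 239 255 [ 0.4956 -0.0953  0.116 ]
[array([0.3838, 0.0621]), array([ 0.4215, -0.1836]), array([0.6806, 0.103 ])]
2.0
```

```bash
cat >> h.py <<'E'
np.set_printoptions(precision=4,suppress=True)
piv=np.array([.4515,-.0865]); hub=np.array([.5127,-.0148]); post=np.array([.517,-.1095]); ck=np.array([.472,-.0145])
E
python3 - <<'E'
from h import *
d=post-piv; phi=np.arctan2(d[1],d[0])
for y in(phi+np.pi/2,phi-np.pi/2): print(y,solve_ik([*post,.25],[np.pi,0,y]))
# knob yaws
a0=np.arctan2(*(ck-hub)[::-1]); print('a0',a0)
for k in(0,np.pi):
    for th in(0,1,2,2.2):
        a=a0-th; p=hub+.042*np.array([np.cos(a),np.sin(a)]); y=(a+np.pi/2)+np.pi/2+k; y=(y+np.pi)%(2*np.pi)-np.pi
        print(k,th,y,solve_ik([*p,.126],[np.pi,0,y]))
y=phi+np.pi/2
q=min([solve_ik([*post,.25],[np.pi,0,y+k]) for k in(0,-np.pi)],key=lambda q:9 if q is None else abs(q[5]))
move_j(q); print(read_joints(),read_ee_pos(),read_tool_rot(),read_wrist_force(),read_t())
c=camera('top');save(c,'t2.png');s=camera('scene');save(s,'s2.png')
E
```

```text
1.2331017932816626 [-0.3607  0.2177 -0.0355  1.3176  0.      1.5478]
-1.9084908603081305 [-0.3607  0.2177 -0.0355  1.3176  0.     -1.5938]
a0 3.134221779707677
0 0 -0.0073708738821167685 [-0.2015  0.1757 -0.4019  0.9932  0.      2.9475]
0 1 -1.0073708738821168 [-0.1215  0.2119 -0.3561  1.0028  0.     -2.2558]
0 2 -2.0073708738821168 [-0.1074  0.2847 -0.2586  1.0274  0.     -1.2416]
0 2.2 -2.207370873882116 [-0.114   0.2974 -0.241   1.0324  0.     -1.0482]
3.141592653589793 0 3.1342217797076763 [-0.2015  0.1757 -0.4019  0.9932  0.     -0.1941]
3.141592653589793 1 2.1342217797076763 [-0.1215  0.2119 -0.3561  1.0028  0.      0.8858]
3.141592653589793 2 1.1342217797076763 [-0.1074  0.2847 -0.2586  1.0274  0.      1.8999]
3.141592653589793 2.2 0.9342217797076771 [-0.114   0.2974 -0.241   1.0324  0.      2.0934]
[-0.3621  0.218  -0.0354  1.3175 -0.0002  1.5478] [ 0.5169 -0.1103  0.2499] [-3.1415  0.0002  1.2317] [ 0.1417 -0.2618  0.2127] 4.1417
```

Run:
```python
from h import *
move_l([*post,.126],speed=.1); print(read_wrist_force(),read_finger_gap())
f0=np.array(read_wrist_force())
c=camera('top');save(c,'t3.png')
close(20); print(read_wrist_force()-f0,read_finger_gap(),read_grip_force(),read_ee_pos(),read_t())
c=camera('top');save(c,'t4.png')
im=[cv2.resize(cv2.imread('pics/'+n)[190:290,290:390],None,fx=4,fy=4,interpolation=2) for n in('t3.png','t4.png')]
cv2.imwrite('pics/t34.png',np.hstack(im))
```

```text
[-0.6467 -0.15   -0.1797] 0.9996119417571843
[-0.5584  1.3227  1.0674] 0.17923478713250554 22.07830935716629 [ 0.5167 -0.1094  0.1261] 6.3167
```

View pics/t34.png

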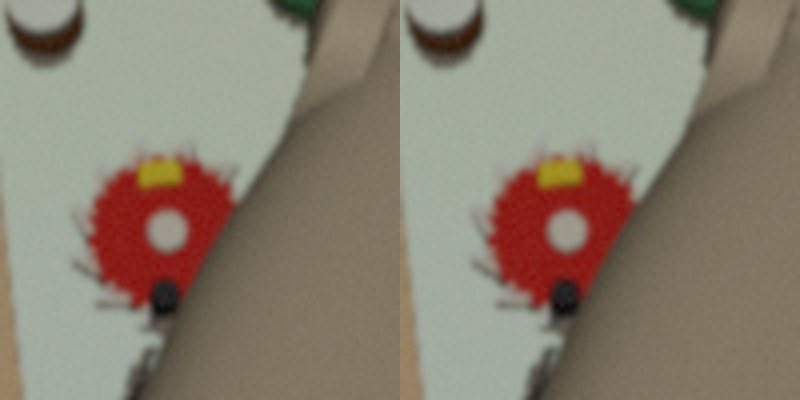

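The fingers have closed on the post: the gap is about 15–16 mm and there is almost no side force. The wheel and knob in the picture have not moved. Next I swing the pawl out.

Run:
```python
from h import *
p0=np.array(read_ee_pos())[:2]; y0=read_tool_rot()[2]; f0=np.array(read_wrist_force())
d=p0-piv
for th in np.arange(.06,.43,.06):
    c,s=np.cos(-th),np.sin(-th); p=piv+np.array([[c,-s],[s,c]])@d
    move_l([*p,.126],[np.pi,0,y0-th],speed=.06)
    f=read_wrist_force()-f0; print(th,f)
    if np.linalg.norm(f)>12: break
let_go(); e=np.array(read_ee_pos()); print(e,read_t())
move_l([e[0],e[1],.22],speed=.15)
a0=np.arctan2(*(ck-hub)[::-1])
reach([ck[0],ck[1],.24],[np.pi,0,a0+np.pi-np.pi+0.0])
print(read_joints(),read_ee_pos(),read_tool_rot(),read_t())
c=camera('top');save(c,'t5.png');c=camera('scene');save(c,'s5.png')
cv2.imwrite('pics/s5c.png',cv2.resize(c['frame'][150:300,192:392,::-1],None,fx=4,fy=4,interpolation=2))
```

```text
0.06 [-0.7583  0.7977  0.0154]
0.12 [-1.0181  0.8383  0.2982]
0.18 [-2.1239  1.9335  2.8198]
0.24 [-1.8517  1.4524  3.3447]
0.3 [-2.7811  3.3826  3.2274]
0.36 [-3.0728  3.5635  3.071 ]
0.42 [-2.9787  2.8285  4.2026]
[ 0.5017 -0.1341  0.126 ] 8.8
[-0.2011  0.112  -0.1884  1.2709  0.     -0.1931] [ 0.4719 -0.0146  0.2397] [ 3.1415 -0.0005  3.1335] 11.4
```

View pics/s5c.png

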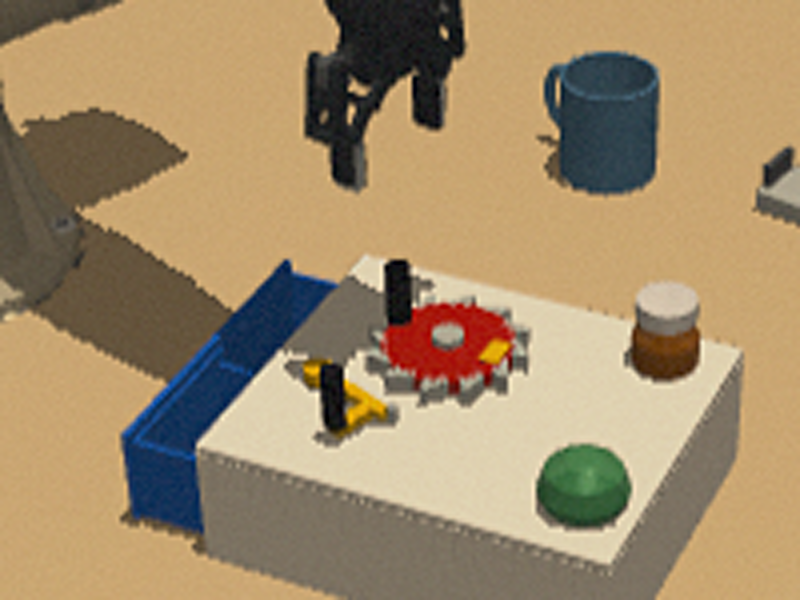

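The pawl stands well clear of the teeth: its nose is at crop (387,411) and the nearest tooth at about (400,385). I grip the knob and begin winding.

Run:
```python
from h import *
move_l([*ck,.126],speed=.12); f0=np.array(read_wrist_force())
close(35); hold(.1); e=np.array(read_ee_pos()); print(f0,read_wrist_force()-f0,read_finger_gap(),e,read_t())
np.save('f0.npy',f0)
if not .1<read_finger_gap()<.35: raise SystemExit
v=e[:2]-hub; a0=np.arctan2(v[1],v[0]); y0=np.pi+(a0-np.pi if a0>0 else a0+np.pi); print('a0',a0,np.hypot(*v))
np.save('a0.npy',a0)
for th in np.arange(.08,1.21,.08):
    a=a0-th; p=hub+.042*np.array([np.cos(a),np.sin(a)])
    move_l([*p,.126],[np.pi,0,y0-th],speed=.05)
    f=read_wrist_force()-f0; R=-f[:2]@[np.sin(a),-np.cos(a)]; rad=f[:2]@[np.cos(a),np.sin(a)]
    print(round(th,2),'resist %.2f radial %.2f fz %.2f'%(R,rad,f[2]),np.round(read_ee_pos()[:2]-p,4))
    if R>14 or abs(rad)>25: break
print(read_t())
```

```text
[ 0.1454 -0.7545  0.3628] [-1.0782  3.6664  2.4214] 0.20132670813356243 [ 0.4721 -0.0142  0.1263] 13.325
a0 3.125623004979714 0.040598876556559214
0.08 resist 2.03 radial -3.16 fz -0.24 [ 0.0012 -0.001 ]
0.16 resist 2.39 radial -3.04 fz 0.62 [ 0.001 -0.001]
0.24 resist 2.34 radial -3.34 fz 0.34 [ 0.0008 -0.0009]
0.32 resist 2.96 radial -3.25 fz 1.57 [ 0.0007 -0.0008]
0.4 resist 2.47 radial -2.51 fz 2.45 [ 0.0005 -0.0008]
0.48 resist 3.66 radial -4.00 fz 2.35 [ 0.0004 -0.0008]
0.56 resist 2.60 radial -3.74 fz 2.56 [ 0.0002 -0.0007]
0.64 resist 2.84 radial -3.70 fz 3.40 [ 0.0001 -0.0006]
0.72 resist 2.23 radial -3.32 fz 3.60 [-0.     -0.0006]
0.8 resist 3.16 radial -2.51 fz 5.09 [-0.0001 -0.0005]
0.88 resist 2.12 radial -2.66 fz 5.20 [-0.0002 -0.0003]
0.96 resist 3.35 radial -2.34 fz 6.29 [-0.0005 -0.0003]
1.04 resist 3.63 radial -2.01 fz 5.03 [-0.0006 -0.0002]
1.12 resist 3.95 radial -1.73 fz 5.09 [-0.0008 -0.0001]
1.2 resist 2.98 radial -1.57 fz 5.96 [-0.0009  0.    ]
17.075
```

```bash
cat > wind.py <<'E'
from h import *
import sys
f0=np.load('f0.npy'); a0=float(np.load('a0.npy')); y0=a0 if a0>0 else a0+2*np.pi
th,end,stop=map(float,sys.argv[1:4]); i=0
while th<end:
    th+=.02; i+=1; a=a0-th; p=hub+.042*np.array([np.cos(a),np.sin(a)])
    move_l([*p,.126],[np.pi,0,y0-th],speed=.03)
    F=[]
    for _ in range(3): F.append(read_wrist_force()-f0); hold(.02)
    f=np.mean(F,0); R=-f[:2]@[np.sin(a),-np.cos(a)]; rad=f[:2]@[np.cos(a),np.sin(a)]
    v=read_ee_pos()[:2]-hub; tha=(a0-np.arctan2(v[1],v[0]))%(2*np.pi)
    if i%2==0 or R>5: print('%.2f act %.3f R %.2f rad %.2f fz %.2f'%(th,tha,R,rad,f[2]))
    if R>stop: break
print(th,read_t())
E
python3 wind.py 1.2 2.1 7
```

```text
1.24 act 1.208 R 3.99 rad -2.12 fz 7.37
1.28 act 1.245 R 4.24 rad -1.61 fz 8.04
1.32 act 1.284 R 4.35 rad -1.71 fz 7.53
1.36 act 1.323 R 4.98 rad -1.27 fz 8.10
1.40 act 1.361 R 4.39 rad -1.04 fz 7.87
1.44 act 1.399 R 3.87 rad -0.94 fz 8.76
1.48 act 1.438 R 4.49 rad -0.61 fz 8.94
1.52 act 1.476 R 4.82 rad -0.54 fz 8.68
1.56 act 1.515 R 5.07 rad -0.49 fz 8.67
1.60 act 1.554 R 4.75 rad -0.02 fz 9.32
1.62 act 1.574 R 5.06 rad 0.11 fz 9.05
1.64 act 1.592 R 4.49 rad -0.41 fz 8.71
1.68 act 1.631 R 4.91 rad -0.02 fz 8.61
1.72 act 1.670 R 4.98 rad 1.02 fz 9.17
1.76 act 1.708 R 4.90 rad 0.47 fz 8.84
1.78 act 1.729 R 5.21 rad 0.54 fz 8.71
1.80 act 1.748 R 4.71 rad 0.08 fz 8.82
1.84 act 1.788 R 5.14 rad 0.66 fz 8.58
1.86 act 1.807 R 5.19 rad 1.23 fz 8.67
1.88 act 1.826 R 5.22 rad 1.54 fz 8.18
1.92 act 1.866 R 4.62 rad 1.46 fz 8.18
1.94 act 1.886 R 5.12 rad 1.36 fz 8.92
1.96 act 1.905 R 4.98 rad 1.49 fz 8.13
1.98 act 1.925 R 5.21 rad 1.11 fz 8.18
2.00 act 1.945 R 5.04 rad 1.42 fz 7.47
2.02 act 1.964 R 5.32 rad 1.19 fz 8.20
2.04 act 1.984 R 4.88 rad 1.78 fz 8.30
2.08 act 2.024 R 5.60 rad 2.19 fz 8.01
2.10 act 2.044 R 5.29 rad 1.61 fz 8.34
2.1000000000000005 30.575
```

```bash
python3 wind.py 2.1 2.26 11
```

```text
2.12 act 2.061 R 5.51 rad 1.74 fz 7.51
2.14 act 2.076 R 5.85 rad 1.99 fz 8.83
2.16 act 2.089 R 7.12 rad 2.55 fz 8.86
2.18 act 2.102 R 7.85 rad 2.43 fz 9.39
2.20 act 2.114 R 8.33 rad 2.63 fz 9.60
2.22 act 2.128 R 10.26 rad 2.58 fz 10.44
2.24 act 2.140 R 10.20 rad 2.49 fz 10.88
2.26 act 2.153 R 10.98 rad 2.20 fz 11.27
2.2600000000000002 32.975
```

The tongue met the buffer at about 2.06 rad. Resistance has since risen about 6 N, which is roughly 8 N at the tongue and agrees with the 2.6 mm of extra travel: snug. I ease the load off, then release.

Run:
```python
from h import *
f0=np.load('f0.npy'); a0=float(np.load('a0.npy')); y0=a0
th=2.26
while th>2.16:
    th-=.02; a=a0-th; p=hub+.042*np.array([np.cos(a),np.sin(a)])
    move_l([*p,.126],[np.pi,0,y0-th],speed=.03)
    f=np.mean([read_wrist_force()-f0 for _ in range(2)],0); R=-f[:2]@[np.sin(a),-np.cos(a)]
    v=read_ee_pos()[:2]-hub; print('%.2f act %.3f R %.2f'%(th,(a0-np.arctan2(v[1],v[0]))%(2*np.pi),R))
    if R<4: break
let_go(); e=np.array(read_ee_pos()); print(e,read_t())
move_l([e[0],e[1],.23],speed=.15)
# above the post (where left), fingers opened along pivot-post line
d=post-piv; c,s=np.cos(-.42),np.sin(-.42); p=piv+np.array([[c,-s],[s,c]])@d
phi=np.arctan2(*(p-piv)[::-1]); reach([*p,.23],[np.pi,0,phi+np.pi/2])
print(p,read_joints(),read_ee_pos(),read_t())
c=camera('scene'); cv2.imwrite('pics/s6c.png',cv2.resize(c['frame'][150:300,192:392,::-1],None,fx=4,fy=4,interpolation=2))
```

```text
2.24 act 2.151 R 9.09
2.22 act 2.150 R 7.49
2.20 act 2.149 R 4.63
2.18 act 2.143 R 2.76
[0.5373 0.0192 0.1259] 34.6417
[ 0.5019 -0.1342] [-0.4167  0.2068 -0.1004  1.2654  0.0005  1.9129] [ 0.5014 -0.1343  0.2291] 36.1583
```

View pics/s6c.png

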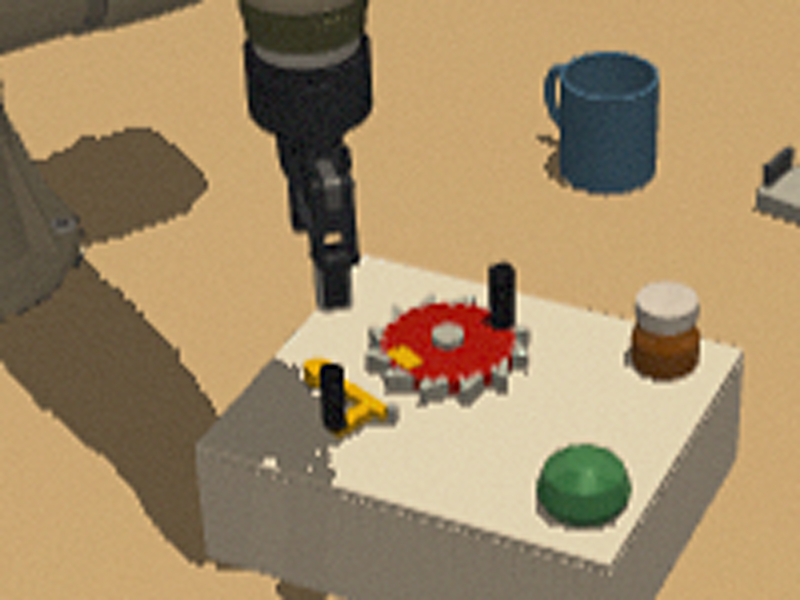

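The tray is in, the knob is at crop (503,295), and the post has not moved from (332,397). I regrip the post and bring the pawl back gently.

```bash
cat > back.py <<'E'
from h import *
import sys
st,end,lim=map(float,sys.argv[1:4])
d=post-piv; ph0=np.arctan2(d[1],d[0]); r=np.hypot(*d)
def pose(th): a=ph0-th; return piv+r*np.array([np.cos(a),np.sin(a)]),a
if st>.4:
    p,a=pose(.42); move_l([*p,.126],speed=.12); f0=np.array(read_wrist_force()); np.save('g0.npy',f0)
    close(20); hold(.1); print(read_finger_gap(),read_wrist_force()-f0,read_ee_pos())
    if not .1<read_finger_gap()<.3: raise SystemExit
f0=np.load('g0.npy'); th=st
while th>end+1e-6:
    th-=.04 if th>.2 else .01
    p,a=pose(th); move_l([*p,.126],[np.pi,0,a+np.pi/2],speed=.03)
    F=[]
    for _ in range(3): F.append(read_wrist_force()-f0); hold(.02)
    f=np.mean(F,0); t=np.array([-np.sin(a),np.cos(a)]); v=read_ee_pos()[:2]-piv
    R=-f[:2]@t; print('%.2f act %.3f R %.2f rad %.2f fz %.2f'%(th,ph0-np.arctan2(v[1],v[0]),R,f[:2]@[np.cos(a),np.sin(a)],f[2]))
    if R>lim: break
print(read_t())
E
python3 back.py .42 .12 2.5
```

```text
0.17898402336637062 [-4.1934  3.302   5.0004] [ 0.5011 -0.1335  0.1262]
0.38 act 0.378 R -0.76 rad -5.30 fz 5.30
0.34 act 0.339 R 0.39 rad -5.15 fz 5.49
0.30 act 0.299 R -0.46 rad -5.14 fz 5.44
0.26 act 0.260 R -0.04 rad -5.11 fz 5.61
0.22 act 0.220 R -0.42 rad -4.93 fz 5.29
0.18 act 0.181 R -0.14 rad -5.35 fz 5.22
0.17 act 0.171 R -0.40 rad -4.49 fz 5.92
0.16 act 0.162 R -0.15 rad -4.60 fz 5.15
0.15 act 0.152 R -0.36 rad -4.26 fz 5.40
0.14 act 0.142 R -0.06 rad -3.80 fz 5.27
0.13 act 0.132 R 0.06 rad -4.65 fz 4.90
0.12 act 0.122 R -0.02 rad -4.31 fz 5.20
41.5583
```

```bash
python3 back.py .12 -.03 2
```

```text
0.11 act 0.113 R -0.35 rad -4.07 fz 5.23
0.10 act 0.103 R 0.43 rad -4.39 fz 5.64
0.09 act 0.093 R -0.21 rad -4.34 fz 5.30
0.08 act 0.083 R -0.48 rad -4.50 fz 5.15
0.07 act 0.073 R 0.15 rad -4.29 fz 5.30
0.06 act 0.063 R -0.48 rad -4.05 fz 5.31
0.05 act 0.053 R -0.15 rad -4.27 fz 5.37
0.04 act 0.043 R -0.23 rad -4.30 fz 5.50
0.03 act 0.033 R -0.44 rad -4.15 fz 5.21
0.02 act 0.023 R -0.49 rad -4.21 fz 5.42
0.01 act 0.013 R -0.31 rad -4.39 fz 4.95
0.00 act 0.003 R -0.10 rad -3.48 fz 5.48
-0.01 act 0.002 R 1.71 rad -4.47 fz 5.51
-0.02 act 0.001 R 4.57 rad -4.49 fz 5.20
45.7583
```

It dropped fully into a gap and met a firm stop at about 0. I ease the load off, release and check.

Run:
```python
from h import *
d=post-piv; a=np.arctan2(d[1],d[0])
move_l([*post,.126],[np.pi,0,a+np.pi/2],speed=.03)
print(read_wrist_force()-np.load('g0.npy'))
let_go(); e=np.array(read_ee_pos()); move_l([e[0],e[1],.25],speed=.15)
reach([.3,-.45,.28],[np.pi,0,.3]); print(read_t())
s=camera('scene'); c=camera('top')
A=cv2.resize(c['frame'][185:310,255:395,::-1],None,fx=2.85,fy=2.85,interpolation=2)
B=cv2.resize(s['frame'][165:290,200:340,::-1],None,fx=2.85,fy=2.85,interpolation=2)
cv2.imwrite('pics/fin.png',np.hstack([A,B]))
```

```text
[-5.0586  0.7115  6.4146]
49.1667
```

View pics/fin.png

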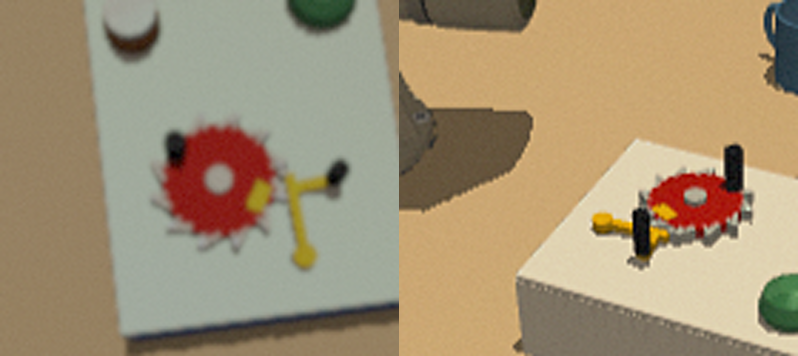

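The final picture shows the pawl's nose back in the teeth at (280,185), the tray nearly flush at the front edge, and the jar and paperweight where they were.

```bash
python3 -c "
from station import *
print(job_done())"
```

```text
the job is handed in; nothing more can be done
None
```

The job is handed in: the tray is wound in against the buffer (about 8 N at the tongue, estimated from the crank force), the pawl is back in the teeth, nothing else visibly moved, and the robot's clock was at about 49 s when I handed in.

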